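Third hand at the laser marker: hang up the focus gauge, press the block into its corner

TASK

The focus is set: hang the focus gauge by its eye on the peg of its stand, and let go of it. Then bring the three-bore aluminium block flat on the fixture plate up against both the long fence and the small end stop, square and touching, and keep pressing it against the fence with a steady push of about 10 N so that I can tighten the strap clamp. Finish while still holding it there, and leave the other things where they are.

Things in the scene. Friction and masses are not known exactly. Their poses are not given: they have to be found in the camera images.
- plate: Aluminium fixture plate fixed on the deck, 300 mm (its x) by 450 mm (its y), 12 mm thick, with a 25 mm grid of small dark holes. Origin at the centre of its underside, z up; its top is at z = 12 mm. Its place varies and it is turned up to 9 degrees. Ground and lightly oiled: friction about 0.25 to 0.35.
- fence: Long low dark steel bar fixed on the plate, 260 mm long (its y), 20 mm deep (x), 20 mm high, axes parallel to the plate's. Origin on the plate's top at the foot and middle of its working face; the face is the plane x = 0 and looks to -x (towards the robot). It is rigid: once the block touches it, the push rises by some 3 to 20 N per mm of further advance, as the arm gives.
- clamp: The strap clamp fixed on the plate behind the fence, swung aside, 83 mm high with a black star knob (40 mm across). Origin at the foot of its stud, 57 mm beyond the fence face; its steel strap lies along y from -42 to +86 mm, 26 mm wide, its top 58 mm above the plate; a heel block stands on its far side. The person will tighten it: leave it.
- endstop: Small dark steel stop block fixed on the plate in front of the fence, at its +y part: 30 mm (x) by 24 mm (y), 20 mm high, axes parallel to the fence's. Origin on the plate's top at the foot and middle of its working face; the face is the plane y = 0 and looks to -y. Its place along the fence varies. Fingers gripping the workpiece higher than 20 mm pass over both it and the fence.
- block: The workpiece: loose aluminium block 46 mm (its x) by 70 mm (its y), 45 mm high, 0.3 to 0.5 kg, three dark bores in each long face. Origin at the centre of its underside, z up. It starts flat on the plate, up to 30 degrees askew. Either long face may go to the fence. In the corner its centre is 23 mm before the fence face and 35 mm before the end stop's face.
- gauge: The focus gauge: loose upright steel flat bar 36 mm wide (its x), 8 mm thick (its y), 150 mm tall over all, on a foot 40 mm (x) by 50 mm (y), 8 mm high. About 0.16 kg. Origin at the centre of the foot's underside, z up along the bar. It starts standing on the plate in front of the fence. It can be pinched across its thickness at the top: the eye begins 31 mm below the top edge.
- gauge_eye (a point): Centre of the gauge's round through hole, 18 mm diameter, bored along the gauge's y axis, 110 mm above its origin (40 mm below its top edge).
- stand: The fixed gauge stand: dark steel base 110 mm (x) by 80 mm (y, from -35 to +45), 12 mm high, and an 18 mm square post 176 mm high at its origin (centre of the post, on the deck, z up). From the face of the post a round steel peg, 8 mm thick, sticks out to the stand's -y.
- peg_root (a point): Where the peg's axis leaves the post, 165 mm above the deck, 9 mm to -y from the stand's origin. The post ends 11 mm above this.
- peg_tip (a point): The free end of the peg, 72 mm from the root along the stand's -y and 7 mm higher than the root. The hung gauge belongs on the middle of the peg; its foot needs 25 mm to the post.
- spare_stop: Bystander: a loose stop block 30 x 24 x 20 mm of dark steel lying on the plate behind the line of the fence, at the -y end. Origin at the centre of its underside. Leave it.
- cleaner: Bystander: a loose white plastic bottle, 52 mm across and 140 mm tall, on the deck beyond the gauge stand. Origin at the centre of its underside. Leave it.
- driver: Bystander: a black-handled screwdriver, 190 mm long, lying on the deck at the plate's -y side. Leave it.
There are look-alikes about, which are no part of the job. Of the things like the block, leave any that is purple; of the rest the smaller one is meant. There is more than one size of the stand; the job needs the largest.

How it is judged:
On the way, in this order (a step that is already met when the one before it is completed fails the run):
1. the gauge hangs by its eye on the peg, let go and at rest (y of gauge_eye in the frame of peg_root between -0.07 and -0.015 m and x of gauge_eye in the frame of peg_root between -0.009 and 0.009 m and z of gauge_eye in the frame of peg_root between -0.012 and 0.01 m and contact force between gauge and stand above 0.5 N and contact force between gauge and the arm below 0.05 N and contact force between gauge and the fingers below 0.05 N and linear speed of gauge below 0.05 m/s), for 0.3 s.
2. after that, the block is brought flat into the corner of fence and end stop (x of block in the frame of fence between -0.0255 and -0.0205 m and y of block in the frame of endstop between -0.0375 and -0.0325 m and z of block in the frame of plate below 0.0145 m), for 0.2 s.
At the end, for the whole second after the job is handed in: The gauge hangs free by its eye on the peg. The block is flat on the plate, touching fence and end stop (each within 2.5 mm), square to the fence within 0.04 rad, at rest, and held by the fingers with 5 to 18 N between block and fence through the last second (all of step 2 and y of gauge_eye in the frame of peg_root between -0.07 and -0.015 m and x of gauge_eye in the frame of peg_root between -0.009 and 0.009 m and z of gauge_eye in the frame of peg_root between -0.012 and 0.01 m and contact force between gauge and stand above 0.5 N and contact force between gauge and the fingers below 0.05 N and contact force between block and fence between 5 and 18 N and contact force between block and the fingers above 2 N and angle between block's own z axis and vertical below 0.05 rad and angle between the x axis of block and the x axis of fence, either way round below 0.04 rad and linear speed of block below 0.01 m/s); the arm keeps its last pose, push and grip.
It fails at once if a bystander (spare stop, bottle or screwdriver) is shifted by more than 20 mm (distance of any of spare_stop, cleaner, driver from where it was at the start of the episode above 0.02 m).
It also fails if it takes over 69 s, if anything falls off the work surface, if the arm or the gripper's body presses on something with over 40 N, if the wrist force passes 120 N, or if a joint passes its speed limit or range.

ROBOT

A 7-joint arm with a two-finger parallel gripper is mounted at the origin on the work surface. World frame = base frame: x ahead of the robot, y to its left, z up, the work surface at z = 0. Lengths are in m, angles in rad, forces in N, time in s.
With the tool pointing down it reaches from about 0.425 to 1.025 m from the base axis. Payload 9.4 kg.
Tool frame: the origin (TCP) lies at the very end of the fingers, on their centre line; the grasp point (between the pads) lies 19 mm behind it; z points along the fingers, y is the line along which they close (so a half turn about z gives the same grasp; the last joint's range is limited). The gripper opens to 85 mm and grips with 20 to 120 N. Pads are 22 mm wide; open, the fingers measure 114 mm over their backs; the gripper's body (76 mm by 85 mm) begins 54 mm behind the grasp point. The pads swing forward as they close: fully open they stand 13 mm farther back than shut.
Start: joints at [1.146, 0.599, -0.003, 1.599, 0.002, 0.943, -0.08], TCP at [0.247, -0.682, 0.231] pointing down, gripper open.
Joint ranges: [-2.57, 2.57], [-0.35, 1.97], [-1.29, 1.29], [0.11, 2.56], [-1.05, 4.19], [0.11, 1.86], [-2.63, 2.63]. Speed limits (rad/s): [2.22, 2.22, 3.01, 3.01, 3.14, 3.14, 3.14].

INTERFACE

Orientations are given as a rotation vector (axis times angle).
In Python, from cell import ctrl, snapshot, job_done gives the robot as it stands.
- The arm moves only by the tool arm_command, never from a script. Its argument "moves" is a list of rows, each a list of 7 numbers: the turn, a rotation vector about the world's x, y, z in degrees, then the shift along the world's x, y, z in m, then the opening in per cent of the stroke, from 0 (shut) to 100 (fully open). In form: [[wx, wy, wz, tx, ty, tz, fingers], ...]. A call has 1 to 12 rows; each row is the pose to reach, as a shift and turn from the pose commanded when the call began; what a row does not reach only later rows make up. A row lasts 1/8 s, in which the tool goes at most 62.5 mm and 10.7 degrees, less where a joint would pass 70% of its speed; a pose out of reach is approached as far as the arm can. A call with a gripper value outside its range is refused whole. The fingers move at their own pace and stop on an object; "squeeze" is the grip in N (left out, the last holds). Time passes only in rows, so rows that repeat a pose let the fingers close. It gives the time, the measured TCP pose, the force, the opening and the grip force at its end, in the units of the state.
- ctrl.get_obs(): the state, without advancing time (a new reading comes with each control period).
- snapshot(name): name is "scene" or "top"; returns a dict with "img" (420x560x3 uint8, red, green, blue), "fx", "fy", "cx", "cy" (pixels), "eye" and "rotation" of the camera in the world. Camera axes: x right, y down, z forward; pixel columns grow to the right and rows downward; lengths in m; the calibration is good to about 2 mm. A picture is of the moment at which its call begins. There is no depth.
- job_done(): hands the job in; it is judged then, once.
The state is a dict: "time": time; "joints": joint angles; "qvel": joint speeds; "joint_torque": joint torques, N m; "eef_pos": TCP position; "orientation": TCP orientation; "wrist_force": force on the tool from outside, world axes, zero at the start; "ft_torque": the same for the moment, N m; "gripper_width": finger opening in m; "finger_force": force on a finger pad.
Only numpy, scipy, OpenCV 4.12 (cv2) and the standard library are available. Lean on these libraries where they do the work, as an engineer would, in place of code of your own. Each camera call takes 0.05 s, during which the arm holds its last target. There are 200 camera calls.

## Working session

There is one attempt and no reset: what is moved stays moved. The work goes in short steps, Python scripts to look and compute and a tool call to move; the robot and the scene stay as the last step left them, time stands still between calls to the robot, and variables do not carry over. Pictures are saved under pics/ and viewed, at most 10 in all, crops included, and the job is handed in when it is done.

Besides the shell and the picture viewer there is one more tool, called after "Call:" by a JSON object that holds its "fn" and its "kwargs", one argument or row to a line. arm_command: Moves the arm, as the interface text tells. Its arguments: {"type":"object","properties":{"moves":{"type":"array"},"squeeze":{"type":"number"}},"required":["moves"]}

```bash
ls; mkdir -p pics; cat > h.py <<'E'
import cv2,numpy as np,json
from cell import ctrl,snapshot,job_done
def snap(n,f):
    s=snapshot(n); cv2.imwrite(f'pics/{f}.png',s['img'][:,:,::-1]); 
    np.savez(f'pics/{f}.npz',**{k:np.asarray(v) for k,v in s.items()}); return s
def load(f): return np.load(f'pics/{f}.npz')
def ray(s,u,v):
    d=np.asarray(s['rotation'])@np.array([(u-s['cx'])/s['fx'],(v-s['cy'])/s['fy'],1]); return np.asarray(s['eye']),d
def onz(s,u,v,z):
    e,d=ray(s,u,v); return (e+d*(z-e[2])/d[2])
def proj(s,p):
    c=np.asarray(s['rotation']).T@(np.asarray(p)-np.asarray(s['eye'])); return np.array([s['fx']*c[0]/c[2]+s['cx'],s['fy']*c[1]/c[2]+s['cy']])
def tri(s1,p1,s2,p2):
    e1,d1=ray(s1,*p1);e2,d2=ray(s2,*p2)
    t=np.linalg.lstsq(np.c_[d1,-d2],e2-e1,rcond=None)[0]
    a=e1+t[0]*d1;b=e2+t[1]*d2; return (a+b)/2,np.linalg.norm(a-b)
E
python3 - <<'E'
from h import *
a=snap('scene','s0');b=snap('top','t0')
for s in(a,b): print(s['eye'],np.round(s['rotation'],3).tolist(),s['fx'],s['cx'],s['cy'])
for n in('s0','t0'):
    cv2.imwrite(f'pics/{n}b.png',cv2.resize(cv2.imread(f'pics/{n}.png'),(800,600),interpolation=cv2.INTER_CUBIC))
o=ctrl.get_obs();print(o)
E
```

```text
pics
[1.3686908  0.07327082 1.06848719] [-1.751, -1.857, 0.725] 489.3671294037983 280.03981461510733 207.76436433496465
[0.36953511 0.02189385 1.51589317] [-2.204, 2.152, -0.1] 431.7406283739908 279.320211593766 212.65539830365685
{'time': 0.1, 'joints': array([ 1.14629215,  0.60004489, -0.00252395,  1.60006347,  0.00180817,
        0.94293075, -0.07978596]), 'qvel': array([-0.0004451 , -0.00120944, -0.00074245, -0.00147965,  0.00129728,
        0.00010753, -0.00072426]), 'joint_torque': array([ 3.41269231e-03, -7.77990603e+01,  1.56944633e+00, -2.58625478e+01,
        1.26674550e-02,  5.55332736e-03,  5.05039952e-05]), 'eef_pos': array([ 0.24692878, -0.68118705,  0.23049893]), 'orientation': array([-3.09282374e+00, -5.43434515e-01,  6.24747675e-04]), 'wrist_force': array([ 0.94357521, -0.99116752, -0.15670305]), 'ft_torque': array([-0.00695079, -0.0428593 , -0.00716686]), 'finger_force': 0.0, 'gripper_width': 0.08562942526607181}
```

```bash
sed -i "s/np.savez(f'pics/s['rotation']=cv2.Rodrigues(np.asarray(s['rotation'],float))[0]; np.savez(f'pics/" h.py
python3 - <<'E'
from h import *
a=snap('scene','s0');b=snap('top','t0')
for s in(a,b): print(np.round(s['rotation'],2).tolist())
E
```

```text
[[-0.06, 0.74, -0.67], [1.0, 0.04, -0.05], [-0.01, -0.67, -0.74]]
[[0.02, -1.0, 0.09], [-1.0, -0.02, -0.0], [0.0, -0.09, -1.0]]
```

View pics/s0b.png

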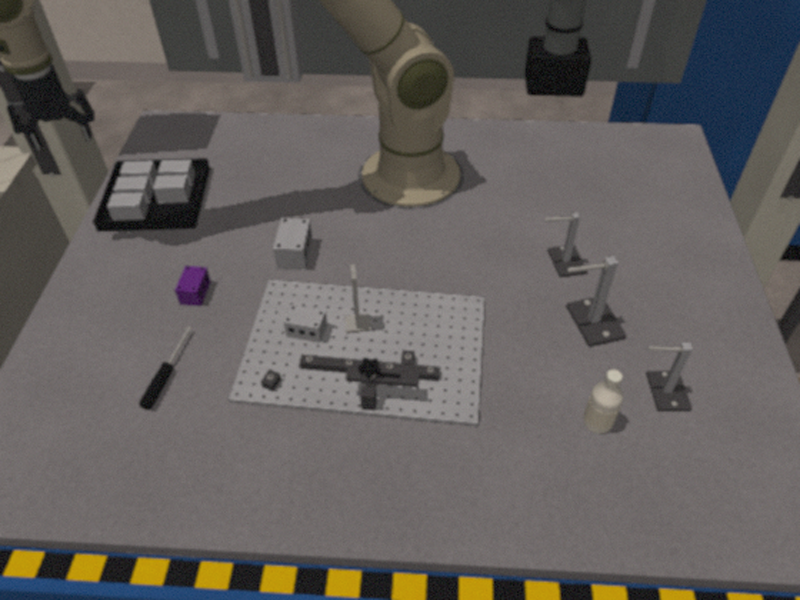

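View pics/t0b.png

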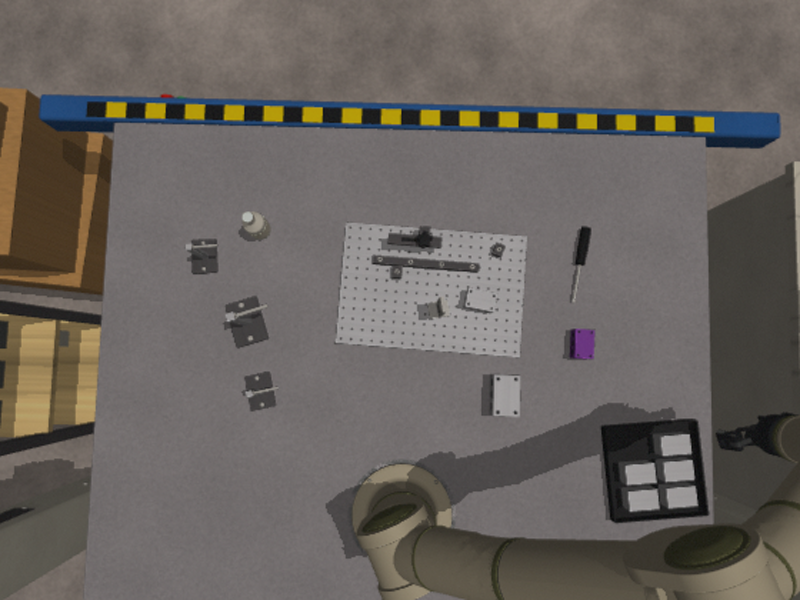

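The pictures show (800x600 pixels):
- **Block-like things in the scene view:** a small grey one with bores on the plate (306,325), a larger one (293,243) and a purple one (193,286). The smaller non-purple one, on the plate, is meant.
- **Stands:** (597,300), (568,243) and (670,375). The middle one, at (597,300) and (245,320) in the top view, is the largest.
- **Gauge:** at (357,300).

I'll confirm these in crops.

```bash
python3 - <<'E'
from h import *
a=cv2.imread('pics/s0.png');b=cv2.imread('pics/t0.png')
def crop(im,x,y,w,h,W,H): return cv2.resize(im[y:y+h,x:x+w],(W,H),interpolation=cv2.INTER_CUBIC)
# scene: plate, stands
A=crop(a,160,180,190,115,800,484)
cv2.imwrite('pics/c1.png',A) 
B=np.hstack([crop(a,370,145,120,150,400,500),crop(b,120,140,100,125,400,500)])
cv2.imwrite('pics/c2.png',B)
C=crop(b,230,150,145,105,800,579); cv2.imwrite('pics/c3.png',C)
E
```

```text
(no output)
```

View pics/c1.png

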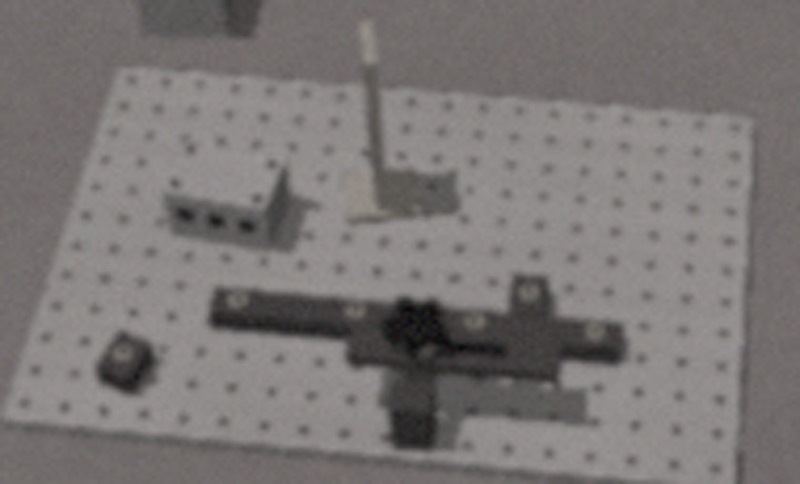

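View pics/c2.png

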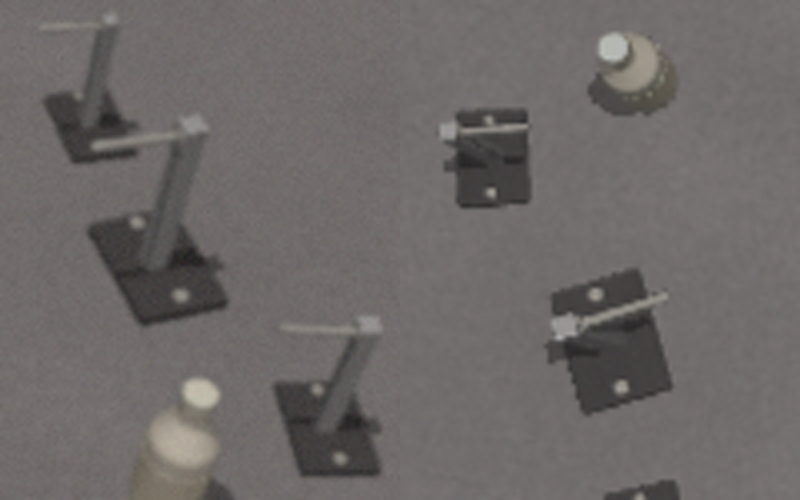

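View pics/c3.png

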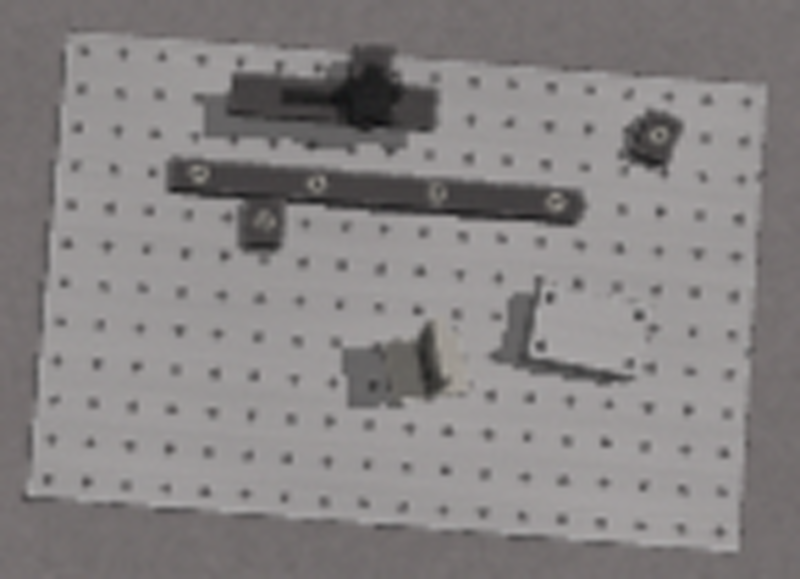

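The crops confirm the small three-bore block (c1 230,205), the gauge (c1 370,120) and the largest stand (c2 left 180,200, peg from 190,135 to 95,146). In the top crop c3, the fence runs (168,193)-(578,223), the end stop is at (262,225) and the block top at (590,325).

```bash
cat > m.py <<'E'
from h import *
from scipy.spatial.transform import Rotation as R
S=load('s0');T=load('t0')
c1=lambda x,y:((x+.5)/(800/190)-.5+160,(y+.5)/(484/115)-.5+180)
c2l=lambda x,y:((x+.5)/(10/3)-.5+370,(y+.5)/(10/3)-.5+145)
c2r=lambda x,y:((x-400+.5)/4-.5+120,(y+.5)/4-.5+140)
c3=lambda x,y:((x+.5)/(800/145)-.5+230,(y+.5)/(579/105)-.5+150)
E
python3 - <<'E'
from m import *
np.set_printoptions(precision=4,suppress=True)
P=lambda n,v:print(n,v)
pc=[onz(T,*c3(*p),.012)[:2] for p in[(68,33),(768,84),(740,552),(25,497)]]
ps=[onz(S,*c1(*p),.012)[:2] for p in[(735,484),(5,420),(118,66),(753,118)]]
P('plate top',np.array(pc));P('plate scene',np.array(ps))
for q in(pc,ps):
    q=np.array(q);P('ctr',q.mean(0))
q=np.array(pc)
for v in(q[1]-q[0],q[2]-q[3],):P('ang -y edge',np.degrees(np.arctan2(v[0],-v[1])))
for v in(q[0]-q[3],q[1]-q[2]):P('ang x edge',np.degrees(np.arctan2(v[1],v[0])))
f=[onz(T,*c3(*p),.012)[:2] for p in[(168,194),(578,224)]];P('fence front foot',np.array(f))
f=[onz(S,*c1(*p),.032)[:2] for p in[(215,286),(625,322)]];P('fence front top scene',np.array(f))
P('endstop right edge top',onz(T,*c3(286,203),.032));P('es btm',onz(T,*c3(284,251),.012))
P('es scene left top back',onz(S,*c1(512,276),.032));P('es sc right',onz(S,*c1(550,278),.032))
P('gauge base',onz(S,*c1(379,207),.020));P('gauge top',onz(S,*c1(367,22),.162))
P('gauge strip T low',onz(T,*c3(438,395),.020));P('strip top end',onz(T,*c3(432,320),.162))
P('block top corners T',np.array([onz(T,*c3(*p),.057) for p in[(540,282),(652,300),(640,370),(532,352)]]))
P('block scene top front edge',np.array([onz(S,*c1(*p),.057) for p in[(167,195),(265,213),(287,165)]]))
P('post top S',onz(S,*c2l(193,126),.176));P('post top T',onz(T,*c2r(566,326),.176))
P('peg tip',tri(S,c2l(96,146),T,c2r(665,296)))
P('peg tip z',(onz(S,*c2l(96,146),.172),onz(T,*c2r(665,296),.172)))
P('root z',(onz(S,*c2l(182,136),.165),onz(T,*c2r(578,325),.165)))
o=ctrl.get_obs();P('tool',R.from_rotvec(o['orientation']).as_matrix())
# bias check: plate hole-based pixel
E
python3 - <<'E'
import sys;sys.path.insert(0,'.')
import os;os.chdir('.')
import cv2,numpy as np
a=cv2.imread('pics/s0.png');b=cv2.imread('pics/t0.png')
A=cv2.resize(a[178:240,230:280],(400,496),interpolation=cv2.INTER_CUBIC)
B=cv2.resize(b[200:231,285:310],(400,496),interpolation=cv2.INTER_CUBIC)
cv2.imwrite('pics/c4.png',np.hstack([A,B]))
E
```

```text
plate top [[ 0.7021  0.1548]
 [ 0.68   -0.2944]
 [ 0.3806 -0.2784]
 [ 0.4045  0.1726]]
plate scene [[ 0.7033  0.1558]
 [ 0.6826 -0.2891]
 [ 0.3829 -0.2764]
 [ 0.4089  0.1714]]
ctr [ 0.5418 -0.0613]
ctr [ 0.5444 -0.0596]
ang -y edge -2.8187050958981756
ang -y edge -3.0317056849839683
ang x edge -3.419432200727812
ang x edge -3.0665829719110147
fence front foot [[ 0.5994  0.0879]
 [ 0.5865 -0.1737]]
fence front top scene [[ 0.5885 -0.1721]
 [ 0.6025  0.0873]]
endstop right edge top [0.5925 0.0127 0.032 ]
es btm [0.5646 0.0131 0.012 ]
es scene left top back [0.5703 0.015  0.032 ]
es sc right [0.5706 0.0391 0.032 ]
gauge base [ 0.5086 -0.0769  0.02  ]
gauge top [ 0.4775 -0.0795  0.162 ]
gauge strip T low [ 0.4746 -0.0859  0.02  ]
strip top end [ 0.5075 -0.0715  0.162 ]
block top corners T [[ 0.5434 -0.1449  0.057 ]
 [ 0.5339 -0.2141  0.057 ]
 [ 0.4904 -0.2071  0.057 ]
 [ 0.4999 -0.1406  0.057 ]]
block scene top front edge [[ 0.5363 -0.2085  0.057 ]
 [ 0.5477 -0.1435  0.057 ]
 [ 0.5069 -0.1349  0.057 ]]
post top S [0.4586 0.3855 0.176 ]
post top T [0.4529 0.3846 0.176 ]
peg tip (array([0.4786, 0.3103, 0.1705]), np.float64(0.0004822567572717237))
peg tip z (array([0.4801, 0.3101, 0.172 ]), array([0.4785, 0.3097, 0.172 ]))
root z (array([0.4588, 0.3793, 0.165 ]), array([0.4546, 0.3783, 0.165 ]))
tool [[ 0.9401  0.3409 -0.0004]
 [ 0.3409 -0.9401  0.0009]
 [-0.0001 -0.001  -1.    ]]
```

View pics/c4.png

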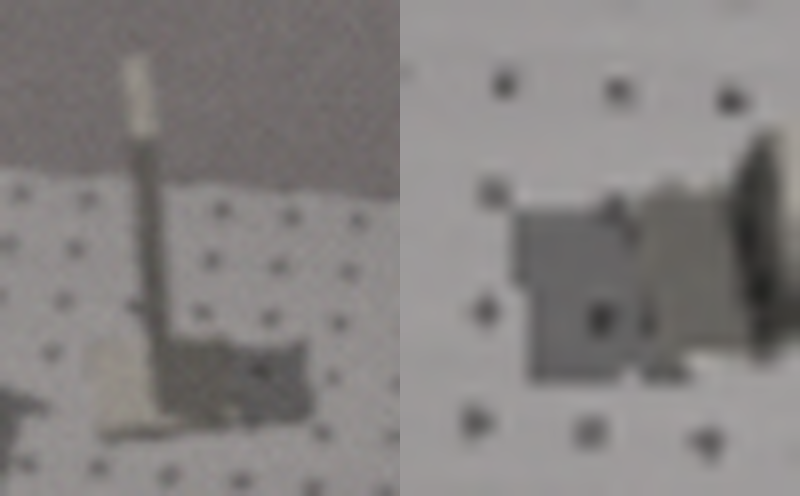

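The crop shows the gauge's light top face, with far mid at about (136,57) and near mid at about (146,136) in the left half. The foot is below it.

```bash
python3 - <<'E'
from m import *
np.set_printoptions(precision=4,suppress=True)
g=lambda x,y:((x+.5)/8-.5+230,(y+.5)/8-.5+178)
t=lambda x,y:((x-400+.5)/16-.5+285,(y+.5)/16-.5+200)
a=onz(S,*g(135.5,57),.162);b=onz(S,*g(146,136),.162)
print('top face far/near',a,b,(a+b)/2,np.linalg.norm(a-b),np.degrees(np.arctan2(*(b-a)[1::-1])))
print('foot front edge',onz(S,*g(100,430),.020),onz(S,*g(242,412),.020))
print('T top far end',onz(T,*t(775,130),.162),'T bar low-left',onz(T,*t(735,200),.020),onz(T,*t(755,350),.02))
print('T foot left edge',onz(T,*t(640,195),.02),onz(T,*t(648,345),.02))
# stand frames
for nm,r,p in(('S',onz(S,*c2l(193,126),.176),onz(S,*c2l(96,146),.172)),('T',onz(T,*c2r(566,326),.176),onz(T,*c2r(665,296),.172))):
    d=p-r;print(nm,d[:2],np.hypot(*d[:2]),'stand yaw',np.degrees(np.arctan2(d[0],-d[1])))
E
```

```text
top face far/near [ 0.4769 -0.0802  0.162 ] [ 0.5122 -0.073   0.162 ] [ 0.4945 -0.0766  0.162 ] 0.03595275508855979 11.580717774755596
foot front edge [ 0.5187 -0.0969  0.02  ] [ 0.508  -0.0485  0.02  ]
T top far end [ 0.5074 -0.0717  0.162 ] T bar low-left [ 0.5063 -0.0731  0.02  ] [ 0.4738 -0.078   0.02  ]
T foot left edge [ 0.5069 -0.0524  0.02  ] [ 0.4743 -0.0548  0.02  ]
S [ 0.0215 -0.0753] 0.0783411821458276 stand yaw 15.951761490692965
T [ 0.0255 -0.0749] 0.07915256103155441 stand yaw 18.82127717134244
```

Call:
{"fn": "arm_command", "kwargs": {
  "moves": [
    [0,0,-1,0.02,0.05,0,100],
    [0,0,-2,0.045,0.1,0,100],
    [0,0,-3,0.065,0.15,0,100],
    [0,0,-4,0.085,0.205,0,100],
    [0,0,-5,0.105,0.26,0,100],
    [0,0,-6,0.13,0.315,0,100],
    [0,0,-7,0.15,0.37,0,60],
    [0,0,-8,0.175,0.425,0,50],
    [0,0,-8,0.2,0.485,0,50],
    [0,0,-8,0.22,0.545,0,50],
    [0,0,-8,0.247,0.605,0,50],
    [0,0,-8,0.247,0.605,0,50]
  ],
  "squeeze": 40
}}

```text
time: 1.7
eef_pos: [0.4958, -0.0718, 0.2313]
orientation: [-3.122, -0.338, -0.002]
wrist_force: [-0.8, -0.7, 0.2]
gripper_width: 0.0426
finger_force: 0.0
```

Call:
{"fn": "arm_command", "kwargs": {
  "moves": [
    [0,0,0,0,0,-0.03,50],
    [0,0,0,0,0,-0.04,50],
    [0,0,0,0,0,-0.05,50],
    [0,0,0,0,0,-0.05,50]
  ]
}}

```text
time: 2.2
eef_pos: [0.4938, -0.0771, 0.181]
orientation: [-3.125, -0.325, 0.001]
wrist_force: [0.5, -0.1, 0.1]
gripper_width: 0.0424
finger_force: 0.0
```

```bash
python3 - <<'E'
from m import *
S=snap('scene','s1');T=snap('top','t1');print(ctrl.get_obs()['eef_pos'])
a=cv2.imread('pics/s1.png');b=cv2.imread('pics/t1.png')
A=cv2.resize(a[150:225,220:280],(400,500),interpolation=cv2.INTER_CUBIC)
B=cv2.resize(b[190:240,280:320],(400,500),interpolation=cv2.INTER_CUBIC)
cv2.imwrite('pics/c5.png',np.hstack([A,B]))
p=ctrl.get_obs()['eef_pos'];print(proj(S,p),proj(T,p))
E
```

```text
[ 0.49426564 -0.07692978  0.18165092]
[246.5819512  184.13069235] [310.02446182 211.27112945]
```

View pics/c5.png

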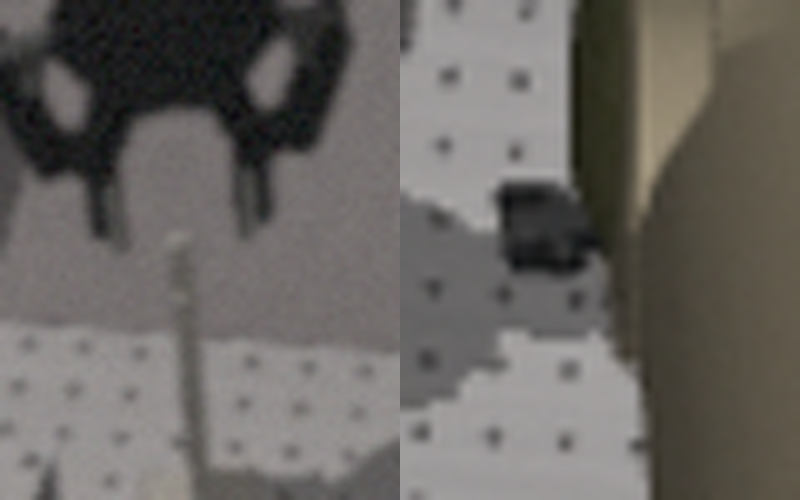

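The bar's top (c5 178,240) sits midway between the two finger tips (107 and 250). I'll descend and grip.

Call:
{"fn": "arm_command", "kwargs": {
  "moves": [
    [0,0,0,0,0,-0.022,50],
    [0,0,0,0,0,-0.044,50],
    [0,0,0,0,0,-0.044,50],
    [0,0,0,0,0,-0.044,5],
    [0,0,0,0,0,-0.044,0],
    [0,0,0,0,0,-0.044,0],
    [0,0,0,0,0,-0.044,0],
    [0,0,0,0,0,-0.044,0],
    [0,0,0,0,0,-0.044,0]
  ],
  "squeeze": 60
}}

```text
time: 3.42
eef_pos: [0.4948, -0.0769, 0.1382]
orientation: [3.124, 0.326, 0.003]
wrist_force: [1.2, -1.5, 6.4]
gripper_width: 0.0073
finger_force: 60.7
```

Call:
{"fn": "arm_command", "kwargs": {
  "moves": [
    [0,0,0,0,0,0.02,0],
    [0,0,0,0,0,0.045,0],
    [0,0,1,0,0.03,0.05,0],
    [0,0,2,0,0.075,0.05,0],
    [0,0,3,-0.002,0.12,0.05,0],
    [0,0,4,-0.003,0.165,0.05,0],
    [0,0,5,-0.004,0.21,0.05,0],
    [0,0,5,-0.005,0.255,0.05,0],
    [0,0,5,-0.006,0.295,0.05,0],
    [0,0,5,-0.006,0.325,0.05,0],
    [0,0,5,-0.006,0.345,0.05,0],
    [0,0,5,-0.006,0.345,0.05,0]
  ]
}}

```text
time: 4.92
eef_pos: [0.4878, 0.2695, 0.1872]
orientation: [-3.107, -0.465, 0.0]
wrist_force: [0.2, -0.2, -2.1]
gripper_width: 0.0067
finger_force: 59.4
```

Call:
{"fn": "arm_command", "kwargs": {
  "moves": [
    [0,0,0,0,0,0,0],
    [0,0,0,0,0,0,0]
  ]
}}

```text
time: 5.18
eef_pos: [0.4883, 0.2669, 0.1873]
orientation: [3.107, 0.46, -0.0]
wrist_force: [-0.7, -0.3, -1.5]
gripper_width: 0.0068
finger_force: 59.4
```

```bash
python3 - <<'E'
from m import *
S=snap('scene','s2');T=snap('top','t2');o=ctrl.get_obs();p=o['eef_pos'];print(p,o['orientation'],o['gripper_width'])
print(proj(S,p),proj(T,p),'eye exp',proj(S,p-[0,0,.016]))
a=cv2.imread('pics/s2.png');b=cv2.imread('pics/t2.png')
A=cv2.resize(a[150:250,370:450],(400,500),interpolation=cv2.INTER_CUBIC)
B=cv2.resize(b[180:260,145:209],(400,500),interpolation=cv2.INTER_CUBIC)
cv2.imwrite('pics/c6.png',np.hstack([A,B]))
E
```

```text
[0.48831436 0.2673854  0.18736574] [ 3.10743238e+00  4.60117768e-01 -7.99551047e-05] 0.0067156638753838515
[382.6549702  185.88820106] [198.67894307 210.34762022] eye exp [381.74384485 190.31089814]
```

View pics/c6.png

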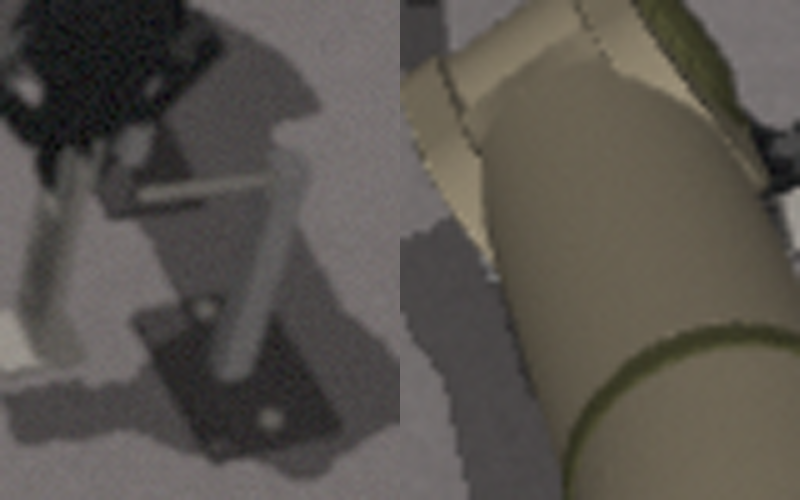

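The picture shows the peg tip at c6 (140,195) and the gauge bar beside it at (65,250). The eye faces along the peg. I'll enter slowly and watch the force.

Call:
{"fn": "arm_command", "kwargs": {
  "moves": [
    [0,0,0,-0.003,0.012,0,0],
    [0,0,0,-0.005,0.026,0,0],
    [0,0,0,-0.006,0.034,0,0],
    [0,0,0,-0.008,0.042,0,0],
    [0,0,0,-0.009,0.048,-0.001,0],
    [0,0,0,-0.011,0.054,-0.001,0],
    [0,0,0,-0.011,0.054,-0.001,0]
  ]
}}

```text
time: 6.15
eef_pos: [0.4769, 0.3229, 0.1862]
orientation: [-3.107, -0.464, 0.0]
wrist_force: [-0.8, -0.3, -1.1]
gripper_width: 0.0071
finger_force: 59.4
```

```bash
python3 - <<'E'
from m import *
S=snap('scene','s3');o=ctrl.get_obs();print(o['eef_pos'],o['wrist_force'],o['ft_torque'])
a=cv2.imread('pics/s3.png');b=cv2.imread('pics/s2.png')
cv2.imwrite('pics/c7.png',np.hstack([cv2.resize(a[155:225,375:431],(640,600),interpolation=cv2.INTER_CUBIC)]))
E
```

```text
[0.47699302 0.3224258  0.18623255] [ 0.07364053 -0.21914397 -2.38811754] [-0.02525587 -0.04747334  0.08063895]
```

View pics/c7.png

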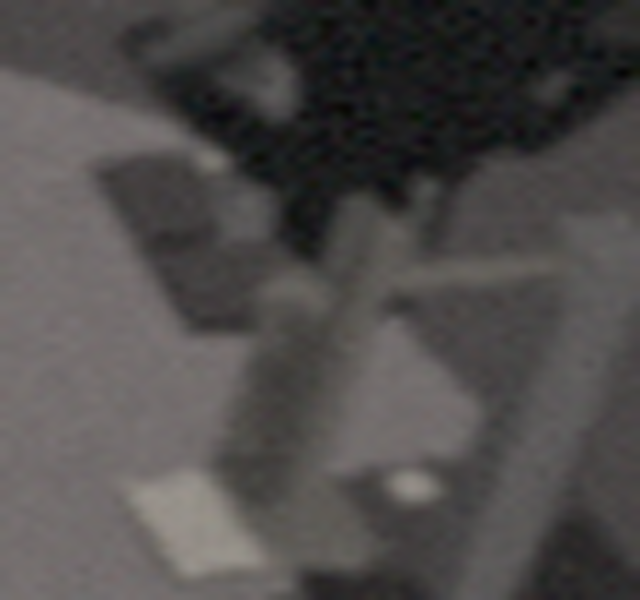

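The tip passed without force: the peg's tip shows left of the bar at about (290,280), through the eye. I'll slide on to the middle of the peg and lower.

Call:
{"fn": "arm_command", "kwargs": {
  "moves": [
    [0,0,0,-0.003,0.008,-0.001,0],
    [0,0,0,-0.005,0.016,-0.002,0],
    [0,0,0,-0.007,0.0225,-0.002,0],
    [0,0,0,-0.007,0.0225,-0.004,0],
    [0,0,0,-0.007,0.0225,-0.006,0],
    [0,0,0,-0.007,0.0225,-0.006,0]
  ]
}}

```text
time: 6.95
eef_pos: [0.4701, 0.3445, 0.1801]
orientation: [3.107, 0.462, -0.001]
wrist_force: [0.2, 0.2, -1.9]
gripper_width: 0.0068
finger_force: 59.3
```

Call:
{"fn": "arm_command", "kwargs": {
  "moves": [
    [0,0,0,0,0,-0.001,0],
    [0,0,0,0,0,-0.001,0]
  ]
}}

```text
time: 7.2
eef_pos: [0.4702, 0.3447, 0.1794]
orientation: [3.107, 0.462, 0.0]
wrist_force: [0.0, -1.2, -0.7]
gripper_width: 0.0067
finger_force: 59.6
```

Call:
{"fn": "arm_command", "kwargs": {
  "moves": [
    [0,0,0,0,0,-0.001,0],
    [0,0,0,0,0,-0.001,0],
    [0,0,0,0,0,-0.002,0],
    [0,0,0,0,0,-0.002,0]
  ]
}}

```text
time: 7.7
eef_pos: [0.4704, 0.3448, 0.1788]
orientation: [-3.107, -0.462, -0.002]
wrist_force: [-2.8, -3.2, 15.3]
gripper_width: 0.0067
finger_force: 61.9
```

Contact came at the expected height. I'll ease off 1.5 mm and open a little.

Call:
{"fn": "arm_command", "kwargs": {
  "moves": [
    [0,0,0,0,0,0.0015,0],
    [0,0,0,0,0,0.0015,0],
    [0,0,0,0,0,0.0015,8],
    [0,0,0,0,0,0.0015,14],
    [0,0,0,0,0,0.0015,20],
    [0,0,0,0,0,0.0015,24],
    [0,0,0,0,0,0.0015,24],
    [0,0,0,0,0,0.0015,24],
    [0,0,0,0,0,0.0015,24]
  ]
}}

```text
time: 8.82
eef_pos: [0.4701, 0.3449, 0.1788]
orientation: [-3.107, -0.462, -0.0]
wrist_force: [-0.5, 0.2, 0.1]
gripper_width: 0.0204
finger_force: 0.0
```

Call:
{"fn": "arm_command", "kwargs": {
  "moves": [
    [0,0,0,0,0,0.015,24],
    [0,0,0,0,0,0.035,24],
    [0,0,0,0,0,0.06,24],
    [0,0,0,0,0,0.085,24],
    [0,0,0,0,-0.03,0.085,24],
    [0,0,0,0,-0.09,0.085,24],
    [0,0,0,0,-0.15,0.085,50],
    [0,0,0,0,-0.2,0.085,80],
    [0,0,0,0,-0.25,0.085,100],
    [0,0,0,0,-0.25,0.085,100]
  ]
}}

```text
time: 10.07
eef_pos: [0.47, 0.0911, 0.2649]
orientation: [3.108, 0.453, 0.001]
wrist_force: [0.9, 1.4, -0.1]
gripper_width: 0.0855
finger_force: 0.0
```

```bash
python3 - <<'E'
from m import *
S=snap('scene','s4');T=snap('top','t4');o=ctrl.get_obs();print(o['eef_pos'],o['wrist_force'],o['gripper_width'])
a=cv2.imread('pics/s4.png');b=cv2.imread('pics/t4.png')
A=cv2.resize(a[150:250,370:450],(400,500),interpolation=cv2.INTER_CUBIC)
B=cv2.resize(b[190:250,140:188],(400,500),interpolation=cv2.INTER_CUBIC)
cv2.imwrite('pics/c8.png',np.hstack([A,B]))
E
```

```text
[0.47040772 0.09491982 0.26471157] [-0.56967929  0.20214477 -0.65779162] 0.08564229727111286
```

View pics/c8.png

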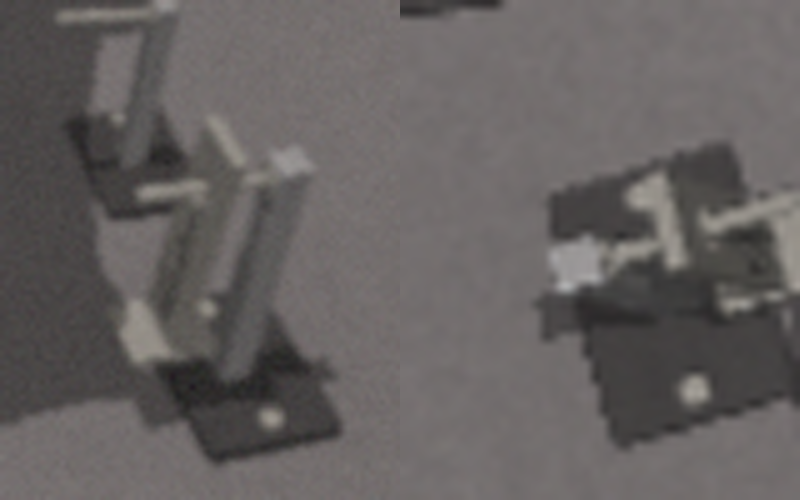

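The gauge hangs on the middle of the peg: bar top at c8 (225,140) in the scene half and (665,220) in the top half. Now the block.

Call:
{"fn": "arm_command", "kwargs": {
  "moves": [
    [0,0,9,0.005,-0.03,0,100],
    [0,0,18,0.01,-0.07,0,100],
    [0,0,27,0.018,-0.11,0,100],
    [0,0,36,0.026,-0.15,0,100],
    [0,0,45,0.034,-0.19,0,100],
    [0,0,54,0.04,-0.23,-0.02,100],
    [0,0,62,0.046,-0.255,-0.06,100],
    [0,0,64.5,0.049,-0.269,-0.1,100],
    [0,0,64.5,0.049,-0.269,-0.14,100],
    [0,0,64.5,0.049,-0.269,-0.15,100],
    [0,0,64.5,0.049,-0.269,-0.15,100]
  ]
}}

```text
time: 11.55
eef_pos: [0.5197, -0.1729, 0.114]
orientation: [-2.379, -2.051, 0.0]
wrist_force: [0.3, -0.4, 0.5]
gripper_width: 0.0853
finger_force: 0.0
```

```bash
python3 - <<'E'
from m import *
S=snap('scene','s5');T=snap('top','t5');o=ctrl.get_obs();print(o['eef_pos'],o['joints'],np.degrees(np.arctan2(*R.from_rotvec(o['orientation']).as_matrix()[1::-1,0])))
a=cv2.imread('pics/s5.png')
cv2.imwrite('pics/c9.png',cv2.resize(a[175:265,170:290],(800,600),interpolation=cv2.INTER_CUBIC))
E
```

```text
[ 0.52019415 -0.17357633  0.11514638] [ 0.32260575  0.55650457 -0.14873822  2.10008876  0.16596624  0.49373647
 -0.0988653 ] 81.48432144407961
```

View pics/c9.png

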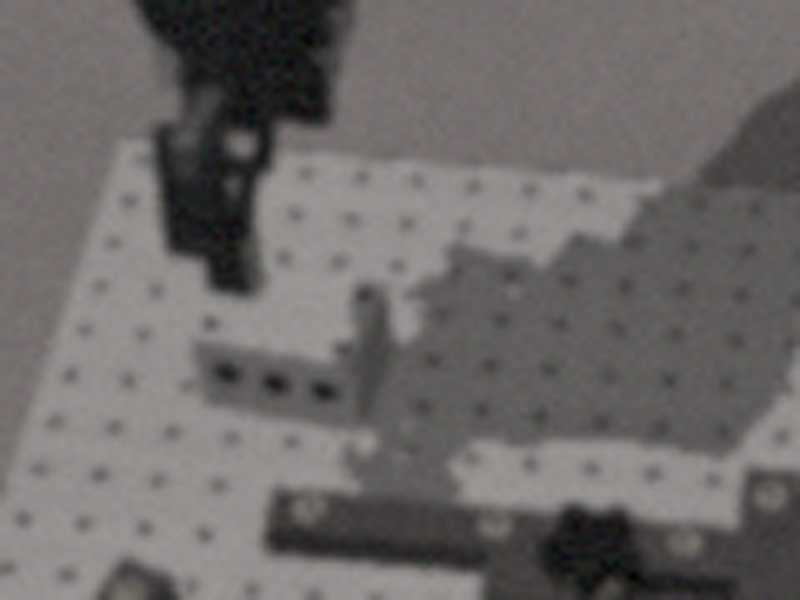

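```bash
python3 - <<'E'
from m import *
S=load('s5');g=lambda x,y:((x+.5)/(800/120)-.5+170,(y+.5)/(600/90)-.5+175)
inv=lambda p:((p[0]+.5-170)*800/120,(p[1]+.5-175)*600/90)
p=np.array([.5202,-.1736,.1151]);d=np.array([np.cos(np.radians(-8.5)),np.sin(np.radians(-8.5)),0])
for k in(.043,.057):print('front finger tip',inv(proj(S,p+d*k)),inv(proj(S,p+d*k+[0,0,.013])))
print('block front top edge',onz(S,*g(197,345),.057),onz(S,*g(355,362),.057),'back right',onz(S,*g(385,292),.057))
print('bottom',onz(S,*g(207,402),.012),onz(S,*g(362,424),.012))
E
```

```text
front finger tip (np.float64(239.76098791443917), np.float64(301.90419257139695)) (np.float64(235.5500438981835), np.float64(279.78601975170176))
front finger tip (np.float64(228.46781379356193), np.float64(329.08170679884944)) (np.float64(224.1379146919026), np.float64(307.0119633970516))
block front top edge [ 0.53759797 -0.20867424  0.057     ] [ 0.54302344 -0.14345602  0.057     ] back right [ 0.50537253 -0.13639395  0.057     ]
bottom [ 0.53105583 -0.21168891  0.012     ] [ 0.53917317 -0.14551488  0.012     ]
```

The fingers straddle the block (front tip c9 (235,290), block front top edge (197,345)-(355,362)). I'll descend and grip.

Call:
{"fn": "arm_command", "kwargs": {
  "moves": [
    [0,0,0,-0.001,0,-0.03,100],
    [0,0,0,-0.001,0,-0.06,100],
    [0,0,0,-0.001,0,-0.079,100],
    [0,0,0,-0.001,0,-0.079,100],
    [0,0,0,-0.001,0,-0.079,60],
    [0,0,0,-0.001,0,-0.079,40],
    [0,0,0,-0.001,0,-0.079,30],
    [0,0,0,-0.001,0,-0.079,30],
    [0,0,0,-0.001,0,-0.079,30],
    [0,0,0,-0.001,0,-0.079,30]
  ],
  "squeeze": 40
}}

```text
time: 12.9
eef_pos: [0.5181, -0.1743, 0.036]
orientation: [2.381, 2.048, 0.0]
wrist_force: [-2.9, 0.8, 9.1]
gripper_width: 0.0448
finger_force: 40.2
```

```bash
python3 - <<'E'
from m import *
S=snap('scene','s6');o=ctrl.get_obs();print(o['eef_pos'],o['wrist_force'],o['gripper_width'],o['finger_force'],np.degrees(np.arctan2(*R.from_rotvec(o['orientation']).as_matrix()[1::-1,0])))
a=cv2.imread('pics/s6.png')
cv2.imwrite('pics/c10.png',cv2.resize(a[175:265,170:290],(800,600),interpolation=cv2.INTER_CUBIC))
E
```

```text
[ 0.51812821 -0.17427787  0.03603012] [-2.93725871  0.87378244  7.9682184 ] 0.04498750703868819 40.17045021057129 81.41133986743534
```

Call:
{"fn": "arm_command", "kwargs": {
  "moves": [
    [0,0,0,0,0,0.001,30],
    [0,0,1,0.005,0.015,0.001,30],
    [0,0,2,0.01,0.035,0.001,30],
    [0,0,3,0.016,0.055,0.001,30],
    [0,0,4,0.022,0.075,0.001,30],
    [0,0,5,0.028,0.095,0.001,30],
    [0,0,5.5,0.034,0.115,0.001,30],
    [0,0,5.5,0.039,0.132,0.001,30],
    [0,0,5.5,0.0415,0.142,0.001,30],
    [0,0,5.5,0.0415,0.142,0.001,30],
    [0,0,5.5,0.0415,0.142,0.001,30]
  ]
}}

```text
time: 14.32
eef_pos: [0.5603, -0.0309, 0.0361]
orientation: [2.279, 2.162, 0.003]
wrist_force: [0.1, 3.7, 6.1]
gripper_width: 0.0452
finger_force: 42.5
```

```bash
python3 - <<'E'
from m import *
S=snap('scene','s7');T=snap('top','t7');o=ctrl.get_obs();print(o['eef_pos'],o['wrist_force'],o['gripper_width'],o['finger_force'],np.degrees(np.arctan2(*R.from_rotvec(o['orientation']).as_matrix()[1::-1,0])))
E
```

```text
[ 0.56022184 -0.03118842  0.03605291] [-0.20613993  3.47343482  6.03680789] 0.04510579520778131 42.56109952926636 86.96235558580841
```

Call:
{"fn": "arm_command", "kwargs": {
  "moves": [
    [0,0,0,0,0.004,0,30],
    [0,0,0,0,0.008,0,30],
    [0,0,0,0,0.008,0,30],
    [0,0,0,0,0.008,0,30]
  ]
}}

```text
time: 14.92
eef_pos: [0.5598, -0.0253, 0.036]
orientation: [2.281, 2.159, -0.0]
wrist_force: [0.0, -1.8, 6.9]
gripper_width: 0.045
finger_force: 42.6
```

Call:
{"fn": "arm_command", "kwargs": {
  "moves": [
    [0,0,0,0,0.001,0,30],
    [0,0,0,0,0.002,0,30],
    [0,0,0,0,0.002,0,30]
  ]
}}

```text
time: 15.3
eef_pos: [0.5597, -0.0239, 0.0361]
orientation: [2.281, 2.158, -0.001]
wrist_force: [0.0, -2.8, 6.1]
gripper_width: 0.0454
finger_force: 42.7
```

Call:
{"fn": "arm_command", "kwargs": {
  "moves": [
    [0,0,0,0,0.001,0,30],
    [0,0,0,0,0.002,0,30],
    [0,0,0,0,0.002,0,30]
  ]
}}

```text
time: 15.68
eef_pos: [0.5597, -0.0219, 0.0361]
orientation: [2.282, 2.158, -0.001]
wrist_force: [0.8, -3.9, 5.4]
gripper_width: 0.0454
finger_force: 42.7
```

Call:
{"fn": "arm_command", "kwargs": {
  "moves": [
    [0,0,0,0,0.001,0,30],
    [0,0,0,0,0.002,0,30],
    [0,0,0,0,0.002,0,30]
  ]
}}

```text
time: 16.05
eef_pos: [0.5597, -0.0199, 0.036]
orientation: [2.282, 2.158, -0.001]
wrist_force: [-0.7, -4.3, 6.5]
gripper_width: 0.0451
finger_force: 42.7
```

Call:
{"fn": "arm_command", "kwargs": {
  "moves": [
    [0,0,0,0,0.001,0,30],
    [0,0,0,0,0.0015,0,30],
    [0,0,0,0,0.0015,0,30]
  ]
}}

```text
time: 16.42
eef_pos: [0.5597, -0.0185, 0.036]
orientation: [2.282, 2.158, -0.001]
wrist_force: [0.8, -4.5, 5.8]
gripper_width: 0.045
finger_force: 42.7
```

Call:
{"fn": "arm_command", "kwargs": {
  "moves": [
    [0,0,0,0,0.001,0,30],
    [0,0,0,0,0.0015,0,30],
    [0,0,0,0,0.0015,0,30]
  ]
}}

```text
time: 16.8
eef_pos: [0.5596, -0.0182, 0.036]
orientation: [2.282, 2.156, -0.002]
wrist_force: [-0.2, -7.7, 6.8]
gripper_width: 0.045
finger_force: 42.6
```

Touching the end stop (Fy −7.7 N, advance stalled). Now towards the fence.

Call:
{"fn": "arm_command", "kwargs": {
  "moves": [
    [0,0,0,0.003,0,0,30],
    [0,0,0,0.006,0,0,30],
    [0,0,0,0.008,-0.0005,0,30],
    [0,0,0,0.008,-0.0005,0,30]
  ]
}}

```text
time: 17.3
eef_pos: [0.5625, -0.0184, 0.0361]
orientation: [-2.28, -2.156, 0.013]
wrist_force: [-13.3, -5.4, 21.3]
gripper_width: 0.0448
finger_force: 44.6
```

Call:
{"fn": "arm_command", "kwargs": {
  "moves": [
    [0,0,0,0.001,0,0,30],
    [0,0,0,0.002,0,0,30],
    [0,0,0,0.002,0,0,30]
  ]
}}

```text
time: 17.68
eef_pos: [0.564, -0.0185, 0.0362]
orientation: [-2.28, -2.156, 0.014]
wrist_force: [-15.2, -5.7, 23.0]
gripper_width: 0.0453
finger_force: 44.6
```

Call:
{"fn": "arm_command", "kwargs": {
  "moves": [
    [0,0,0,0,0,0.001,30],
    [0,0,0,0,0,0.002,30],
    [0,0,0,0,0,0.002,30],
    [0,0,0,0,0,0.002,30]
  ]
}}

```text
time: 18.18
eef_pos: [0.5664, -0.0185, 0.0367]
orientation: [-2.281, -2.157, 0.01]
wrist_force: [-4.4, -6.3, -3.3]
gripper_width: 0.0453
finger_force: 42.4
```

```bash
python3 - <<'E'
from m import *
np.set_printoptions(precision=3,suppress=True)
S=snap('scene','s8');T=snap('top','t8');o=ctrl.get_obs();M=R.from_rotvec(o['orientation']).as_matrix()
print(o['eef_pos'],o['wrist_force'],o['ft_torque'],o['gripper_width']);print(M)
# fence face top line & end stop, predicted in scene image; grey profile across it, along -x from fence at a few y
g=cv2.GaussianBlur(cv2.cvtColor(S['img'],cv2.COLOR_RGB2GRAY),(3,3),0)
for t in(-.09,-.05,-.03,-.01,.0,.01):
    row=[]
    for k in np.arange(-.036,.021,.004):
        u,v=proj(S,[.5964+.0515*t+k,t,.032]);row.append(int(cv2.getRectSubPix(g,(1,1),(float(u),float(v)))[0,0]))
    print(t,row)
E
```

```text
[ 0.566 -0.019  0.037] [-5.027 -6.643 -2.202] [-1.372  0.995  0.113] 0.045239433223882915
[[ 0.056  0.998 -0.006]
 [ 0.998 -0.056 -0.003]
 [-0.003 -0.006 -1.   ]]
-0.09 [148, 149, 146, 141, 140, 143, 147, 148, 143, 122, 91, 77, 73, 67, 58]
-0.05 [130, 120, 123, 120, 104, 92, 83, 75, 61, 42, 30, 28, 28, 27, 26]
-0.03 [41, 31, 26, 29, 33, 43, 58, 66, 61, 48, 38, 36, 33, 30, 26]
-0.01 [67, 69, 75, 75, 72, 72, 74, 76, 80, 76, 67, 65, 67, 64, 60]
0.0 [92, 90, 90, 90, 91, 84, 62, 49, 61, 70, 62, 58, 57, 57, 59]
0.01 [85, 79, 80, 86, 87, 86, 86, 86, 86, 77, 59, 46, 42, 47, 56]
```

Relieving the downward press let it slide; about 5 mm still to go by the picture's fence edge.

Call:
{"fn": "arm_command", "kwargs": {
  "moves": [
    [0,0,0,0.001,0,0,30],
    [0,0,0,0.002,0,0,30],
    [0,0,0,0.002,0,0,30]
  ]
}}

```text
time: 18.65
eef_pos: [0.5683, -0.0186, 0.0365]
orientation: [-2.281, -2.157, 0.01]
wrist_force: [-4.2, -6.8, -4.0]
gripper_width: 0.0454
finger_force: 42.3
```

Call:
{"fn": "arm_command", "kwargs": {
  "moves": [
    [0,0,0,0.001,0,0,30],
    [0,0,0,0.002,0,0,30],
    [0,0,0,0.002,0,0,30]
  ]
}}

```text
time: 19.02
eef_pos: [0.5702, -0.0187, 0.0365]
orientation: [-2.281, -2.156, 0.011]
wrist_force: [-5.4, -6.2, -4.6]
gripper_width: 0.0454
finger_force: 42.3
```

Call:
{"fn": "arm_command", "kwargs": {
  "moves": [
    [0,0,0,0.0005,0,0,30],
    [0,0,0,0.001,0,0,30],
    [0,0,0,0.0015,0,0,30],
    [0,0,0,0.0015,0,0,30]
  ]
}}

```text
time: 19.52
eef_pos: [0.5715, -0.0188, 0.0365]
orientation: [-2.281, -2.156, 0.011]
wrist_force: [-3.8, -6.8, -4.2]
gripper_width: 0.0454
finger_force: 42.2
```

Call:
{"fn": "arm_command", "kwargs": {
  "moves": [
    [0,0,0,0.0005,0,0,30],
    [0,0,0,0.001,0,0,30],
    [0,0,0,0.001,0,0,30]
  ]
}}

```text
time: 19.9
eef_pos: [0.5719, -0.0188, 0.0364]
orientation: [-2.281, -2.156, 0.013]
wrist_force: [-6.5, -7.1, -2.5]
gripper_width: 0.0449
finger_force: 42.5
```

Call:
{"fn": "arm_command", "kwargs": {
  "moves": [
    [0,0,0,0.0005,0,0,30],
    [0,0,0,0.001,0,0,30],
    [0,0,0,0.001,0,0,30]
  ]
}}

```text
time: 20.27
eef_pos: [0.5719, -0.0188, 0.0364]
orientation: [-2.28, -2.155, 0.015]
wrist_force: [-8.7, -6.9, 0.1]
gripper_width: 0.0452
finger_force: 42.8
```

Call:
{"fn": "arm_command", "kwargs": {
  "moves": [
    [0,0,0,0.0005,0,0,30],
    [0,0,0,0.001,0,0,30],
    [0,0,0,0.001,0,0,30]
  ]
}}

```text
time: 20.65
eef_pos: [0.5719, -0.0188, 0.0365]
orientation: [-2.279, -2.154, 0.017]
wrist_force: [-12.1, -6.2, 2.3]
gripper_width: 0.0451
finger_force: 43.1
```

```bash
python3 - <<'E'
from m import *
np.set_printoptions(precision=3,suppress=True)
S=snap('scene','s9');T=snap('top','t9')
F=[];
for i in range(4):
    snapshot('top');o=ctrl.get_obs();F.append(o['wrist_force'])
M=R.from_rotvec(o['orientation']).as_matrix()
print(np.mean(F,0),o['eef_pos'],np.abs(o['qvel']).max(),o['gripper_width'],o['finger_force'],'yaw',np.degrees(np.arctan2(M[1,0],M[0,0])),'tilt',M[:,2])
# gauge still as in s4? difference at stand; 
for n,x,y,w,h in(('s',385,165,55,65),):
    print('diff vs s4',np.abs(S['img'].astype(int)-load('s4')['img'])[y:y+h,x:x+w].mean(), 'noise',np.abs(S['img'].astype(int)-load('s8')['img'])[y:y+h,x:x+w].mean())
# +y side of the block / end stop gap: grey profile along ey at mid height of stop top, 20..26mm before fence
g=cv2.cvtColor(T['img'],cv2.COLOR_RGB2GRAY);print(g[185:202,268:290])
E
```

```text
[-12.18   -6.146   3.234] [ 0.572 -0.019  0.036] 0.0012659799708976 0.04512730419955471 43.09427618980408 yaw 86.78550277244112 tilt [-0.012 -0.003 -1.   ]
diff vs s4 6.3552447552447555 noise 2.44
[[ 61  47  50  49  46  31  33  38  41  45  49  56  64  59  59  61  59  64
   62  62  63  61]
 [ 96  95  95  94  93  93  85  42  39  42  49  54  58  58  58  59  59  62
   61  62  60  50]
 [101 102 102 102 102 101  95  48  37  41  45  49  60  58  59  60  61  60
   61  60  56  48]
 [ 98  99  96  81  99  96  76  47  37  40  42  43  58  67  57  58  59  62
   61  59  47  57]
 [100  96  75  60  91  97  77  48  59  62  41  45  58  71  57  59  60  59
   61  53  45  56]
 [101  99  94  86  97  97  78  52  69  59  45  41  60  83  56  59  59  60
   59  45  49  58]
 [101 100 100  99  99  95  65  48  53  62  66  41  56  77  64  56  55  59
   53  42  54  60]
 [102 103 102 102 102  96  59  63  65  72  84  73  76  79  80  80  78  79
   59  47  56  60]
 [101 102 102 101 101  95  69  82  85  85  88  87  86  88  88  89  89  90
   82  49  57  60]
 [ 99  99 100  99  99  94  62  82  93  93  93  94  95  95  97  97  96  96
   91  67  64  68]
 [ 99  95  80  91  96  85  61  77  98  98  97  99  99  99 100 101 101 102
  100  93  78  87]
 [100  94  55  74  98  84  60  76 102 102 103 104 105 104 104 105 105 106
  108 103  75  95]
 [101  98  84  98  99  86  58  72 108 106 107 107 107 108 109 109 109 110
  110 106  74  93]
 [101  99  99 101  96  68  45  71 112 109 111 111 111 112 113 112 113 111
  112 108  76  95]
 [101 100 101 102  94  51  44  65 112 113 115 114 113 115 116 114 113 114
  115 112  87  94]
 [101 101 101 101  96  49  42  68 114 116 117 116 117 117 118 117 117 117
  118 113  86  93]
 [102 100 101 101  94  39  41  66 108 119 119 119 119 120 118 119 119 119
  120 116  99  95]]
```

```bash
python3 -c "
from h import *
print(job_done())"
```

```text
the job is handed in; nothing more can be done
None
```

I handed the job in: the gauge hangs on the largest stand's peg and is released, and the small block is in the fence and end-stop corner under a push I estimate at 9–12 N (12 N at the wrist), but the hand-in returned no verdict and I viewed 11 pictures, one over the limit of 10.

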